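# Snap the retaining clip onto the phone stand's post

### The arm

A 6-joint arm with a two-finger parallel gripper is mounted at the origin on the work surface. World frame = base frame: x ahead of the robot, y to its left, z up, the work surface at z = 0. Lengths are in m, angles in rad, forces in N, time in s.
With the tool pointing down it reaches from about 0.35 to 0.875 m from the base axis. Payload 4.2 kg.
Tool frame: the origin (TCP) lies between the finger pads; the fingertips stand 22 mm ahead of it and the grasp point (between the pads) lies 3 mm ahead of it; z points along the fingers, y is the direction in which the jaws open and shut (so a half turn about z gives the same grasp; the last joint's range is limited). The gripper opens to 85 mm and grips with 20 to 120 N. Pads are 22 mm wide; open, the fingers measure 114 mm over their backs; the gripper's body (76 mm by 85 mm) begins 54 mm behind the grasp point. The pads swing forward as they close: fully open they stand 13 mm farther back than shut.
Start: joints at [0.259, 0.385, 0.008, 0, -1.194, -0.259], TCP at [0.625, 0, 0.253] pointing down, gripper open.
Joint ranges: [-3.14, 3.14], [-1.21, 2.06], [-1.07, 1.41], [-3.16, 2.05], [-2.99, -0.16], [-3.1, 3.1]. Speed limits (rad/s): [2.79, 2.79, 3.14, 3.14, 3.14, 3.14].

### API

Orientations are given as a unit quaternion [w, x, y, z].
In Python, from plant import readout, cams, finish_job, spot_in, trace gives the robot as it stands.
- The arm moves only by the tool send_rows, never from a script. Its argument "series" is a list of rows, each an object with "hand": the gripper's target within -1 to 1 (shut at 1, half-way at 0, fully open at -1); "offset": the shift along the tool's x, y, z in units of 40 mm (1.0 is 40 mm), a list of three; "spin": the turn about the tool's z in units of 8 degrees (1.0 is 8 degrees). A call has 1 to 12 rows; each row shifts and turns the commanded pose from where the row before left it, along the tool's axes as they then stand; what a row does not reach is not made up. A row lasts 1/10 s, in which the tool goes at most 50 mm and 8.59 degrees, less where a joint would pass 70% of its speed; a pose out of reach is approached as far as the arm can. A call is refused whole if a number of a shift passes 1 or a number of a turn 1, either way. A call with a gripper value outside its range is refused whole. The fingers move at their own pace and stop on an object; the grip force is fixed at half the most. Time passes only in rows, so rows that do not move let the fingers close. It gives the time, the measured TCP pose, the force and the opening at its end, in the units of the state.
- readout.read_state(): the state, without advancing time (a new reading comes with each control period).
- cams.snapshot(name): name is "scene" or "side" or "wrist"; returns a dict with "image" (400x640x3 uint8, red, green, blue), "z_map" (400x640 float32, m along the optical axis (not along the pixel's ray), 0 where there is no reading), "fx", "fy", "cx", "cy" (pixels), "xyz" and "rotation" of the camera in the world. Camera axes: x right, y down, z forward; pixel columns grow to the right and rows downward; lengths in m; the calibration is good to about 2 mm. A picture is of the moment at which its call begins.
- finish_job(): hands the job in, once; it reports no verdict.
Trained networks look in the newest picture that a camera, given by its name, has taken for a name from the list of things; names that differ only in an ending like _2 or _b are one class to them, and where a whole thing is asked for, a point or a joint stands for the part that bears it (a point fixed in the world has none). Each returns a list of dicts, best first, with "p" (0 to 1); they miss things now and then, are a little off and sometimes report something else, mostly with a low value. They report only what shows in the picture. A call takes as long as a camera call. They do not tell look-alikes from the thing itself.
- spot_in(target, camera): "centre" ([x, y, z] in m, in world coordinates, good to about 4 mm: the middle of the surface that is visible of it).
- trace(target, camera): "mask" (400x640 bool, what is visible of it).
The state is a dict: "time_s": time; "joint_positions": joint angles; "qd": joint speeds; "joint_efforts": joint torques, N m; "tcp_pos": TCP position; "eef_rot": TCP orientation; "contact_force": force on the tool from outside, world axes, zero at the start; "wrist_torque": the same for the moment, N m; "opening": opening from 0.0 (shut) to 1.0 (fully open).
Only numpy, scipy, OpenCV 4.12 (cv2) and the standard library are available. Lean on these libraries where they do the work, as an engineer would, in place of code of your own. Each camera call takes 0.05 s, during which the arm holds its last target. There are 200 camera calls.

### The job

The arm of the phone stand is held down on its post by an open snap clip that is now missing. Pick up the small orange clip, slide it sideways, mouth first, into the groove in the post just above the grey hub until it snaps fully home, gently, without forcing clip or stand, and let go of it. Leave everything else on the desk where it is.

Things in the scene. Friction and masses are not known exactly. Their poses are not given: they have to be found in the camera images.
- clip_tab (a point): Middle of the upright grip tab of the orange snap clip, which lies flat on the desk, tab up: 22 mm above the clip's underside. The tab is 12 mm thick (y), 20 mm long (x), its top 40 mm above the underside. x points from the tab to the C and out of its mouth, z up.
- clip_eye (a point): Centre of the clip's C, half-way up its 6 mm thickness; 30 mm ahead (+x) of the tab's middle, 19 mm lower; same axes. The C is about 25 mm wide, its jaw tips end 11 mm ahead of this point. The eye takes a 16 mm core; seated, this point lies on the post's axis.
- clip: The orange clip: origin at the underside of the C's centre, x out of its mouth, z up. Plastic, about 30 g. The mouth is 12 mm wide; two sprung jaws part when pushed onto the post's core and snap shut behind it, over the last 14 mm of the way; it takes a push of 4 to 10 N, easing as they snap. It goes on from any side.
- axis_foot (a point): On the post's axis, at the top of the stand's black foot, 18 mm above the desk; z up along the post. The post telescopes and was set by hand to a height that is not measured: the top face of the grey hub (68 mm wide disc) is somewhere between 72 and 108 mm above this point. It holds its height when pressed with up to 25 N.
- stand: The phone stand: heavy round foot (140 mm wide, fixed), post, grey hub, arm with phone reaching 0.29 m from the axis towards this frame's +y, phone top 0.2 to 0.24 m over the desk. Right on the hub's top: the groove, core 16 mm thick, 8 mm high; above it the post's steel cap, 25 mm wide, 14 mm high. The clip must not be forced: pushing it harder than 15 N is too much.
- big_clip: A larger black clip of the wrong size, with a tab too, lying flat; origin under its eye. Leave alone.
- washer_mid (a point): A loose steel washer, 36 mm wide, 5 mm high, its centre. Leave alone.
- driver: A screwdriver with a red handle on the desk. Leave alone.
- mug: A white mug, 80 mm wide, 90 mm high; origin under its centre. Leave alone.
- mouse: A black computer mouse; origin under its centre. Leave alone.
- earbud_case: A white earbud case, 60 x 45 x 25 mm; origin under its centre. Leave alone.
- pen_cup: A blue cup, 72 mm wide, 100 mm high; origin under its centre. Leave alone.
Mind the look-alikes: they are no part of the job. There is more than one size of the clip; the job needs the largest.

How it is judged:
By the outcome, as a careful person would: the job done as asked, in the order asked, and still so for the second after the job is handed in, with the robot touching nothing.
It also fails if it takes over 59 s, if anything falls off the work surface, if the arm or the gripper's body presses on something with over 40 N, if the wrist force passes 120 N, or if a joint passes its speed limit or range.

## Working session

There is one attempt and no reset: what is moved stays moved. The work goes in short steps, Python scripts to look and compute and a tool call to move; the robot and the scene stay as the last step left them, time stands still between calls to the robot, and variables do not carry over. Pictures are saved under pics/ and viewed, about 8 in all and at most 12, crops included, and the job is handed in when it is done.

Besides the shell and the picture viewer there is one more tool, called as name(argument=value, ...) on one line, values as JSON. send_rows: Moves the arm, as the interface text tells. Its arguments: {"type":"object","properties":{"series":{"type":"array"}},"required":["series"]}

```bash
mkdir -p pics; cat > h.py <<'E'
import numpy as np, cv2
from plant import readout, cams, finish_job, spot_in, trace
def world(s):
    z=s["z_map"]; v,u=np.mgrid[:z.shape[0],:z.shape[1]]
    P=np.stack([(u-s["cx"])/s["fx"]*z,(v-s["cy"])/s["fy"]*z,z],-1)
    R=np.array(s["rotation"]); 
    W=P@R.T+np.array(s["xyz"]); W[z==0]=np.nan
    return W
def save(s,n): cv2.imwrite("pics/"+n,s["image"][:,:,::-1])
E
python3 - <<'E'
from h import *
for c in ["scene","side"]:
    s=cams.snapshot(c); save(s,c+"1.png"); print(c,np.round(s["xyz"],3),np.shape(s["rotation"]),np.round(s["rotation"],2).tolist(),s["fx"])
    for t in ["clip","clip_tab","clip_eye","big_clip","stand","axis_foot","washer_mid","driver","mug","mouse","earbud_case","pen_cup"]:
        print(t,[(round(d["p"],2),np.round(d["centre"],3).tolist()) for d in spot_in(t,c)][:4])
print(readout.read_state())
E
```

```text
scene [ 1.094 -0.428  0.595] (4,) [-0.37, 0.81, 0.42, -0.18] 382.667562269
clip [(0.56, [0.469, -0.177, 0.01]), (0.56, [0.551, -0.135, 0.006]), (0.47, [0.438, -0.077, 0.008])]
clip_tab [(0.66, [0.468, -0.179, 0.012]), (0.65, [0.441, -0.073, 0.01]), (0.54, [0.558, -0.133, 0.009])]
clip_eye [(0.73, [0.468, -0.173, 0.009]), (0.58, [0.555, -0.131, 0.01]), (0.43, [0.438, -0.078, 0.008])]
big_clip [(0.64, [0.577, -0.217, 0.01])]
stand [(0.74, [0.563, 0.138, 0.113])]
axis_foot [(0.74, [0.568, 0.131, 0.112])]
washer_mid [(0.7, [0.459, -0.291, 0.004]), (0.56, [0.468, -0.176, 0.011])]
driver [(0.82, [0.716, -0.143, 0.029])]
mug [(0.85, [0.755, 0.22, 0.059])]
mouse [(0.79, [0.792, 0.059, 0.024])]
earbud_case [(0.95, [0.704, -0.35, 0.026])]
pen_cup [(0.8, [0.752, -0.24, 0.067])]
side [ 0.429 -0.632  0.639] (4,) [-0.38, 0.91, -0.13, 0.06] 365.0835487774129
clip [(0.82, [0.457, -0.181, 0.014]), (0.71, [0.432, -0.079, 0.004]), (0.55, [0.547, -0.138, 0.007])]
clip_tab [(0.79, [0.461, -0.18, 0.012]), (0.58, [0.431, -0.08, 0.007])]
clip_eye [(0.65, [0.436, -0.079, 0.007]), (0.61, [0.461, -0.18, 0.013]
[... 545 characters left out ...]
tions': array([ 2.58569843e-01,  3.84690411e-01,  7.90351437e-03,  7.06903851e-07,
       -1.19403524e+00, -2.58622850e-01]), 'qd': array([-7.95174053e-04,  8.65893740e-05,  1.23651587e-03,  7.08303732e-05,
        6.55057871e-04, -3.91134619e-04]), 'joint_efforts': array([-6.84659117e-04, -3.92089069e+01,  1.88618696e+01,  4.19071555e+00,
       -3.51338058e-04, -4.39513279e-07]), 'tcp_pos': array([6.24970748e-01, 3.84209209e-06, 2.53319354e-01]), 'eef_rot': array([-1.13190025e-05, -7.07088132e-01,  7.07125429e-01,  6.20325078e-06]), 'contact_force': array([-0.1504697 ,  0.67837853, -0.34874999]), 'wrist_torque': array([ 0.01565629, -0.01317829, -0.01855877]), 'opening': 0.9997579333880068}
```

View images.

View pics/scene1.png

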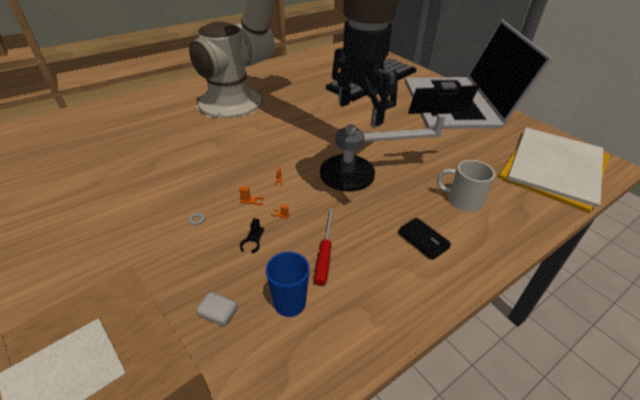

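View pics/side1.png

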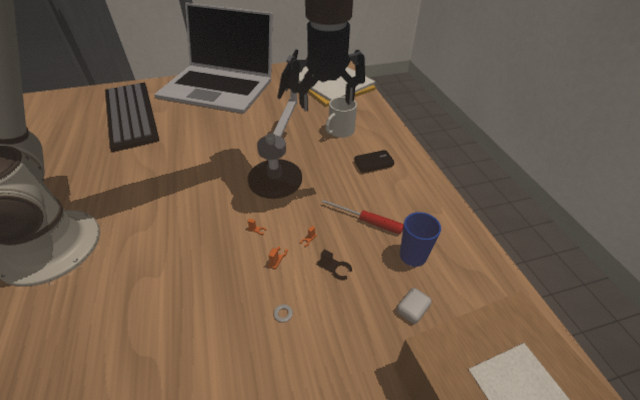

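```bash
cat >> h.py <<'E'
from scipy.spatial.transform import Rotation as Ro
def world(s):
    z=s["z_map"]; v,u=np.mgrid[:z.shape[0],:z.shape[1]]
    P=np.stack([(u-s["cx"])/s["fx"]*z,(v-s["cy"])/s["fy"]*z,z],-1)
    q=s["rotation"]; W=Ro.from_quat([q[1],q[2],q[3],q[0]]).apply(P.reshape(-1,3)).reshape(P.shape)+np.array(s["xyz"])
    W[z==0]=np.nan; return W
def orange(s):
    h=cv2.cvtColor(s["image"],cv2.COLOR_RGB2HSV)
    return cv2.inRange(h,(4,170,110),(16,255,255))
E
python3 - <<'E'
from h import *
ims=[]
for c in ["scene","side"]:
    s=cams.snapshot(c); W=world(s); m=orange(s)
    n,l,st,_=cv2.connectedComponentsWithStats(m,connectivity=8)
    for i in range(1,n):
        if st[i,4]<15: continue
        p=W[l==i]; p=p[~np.isnan(p[:,0])]; zz=np.sort(p[:,2])
        lo=p[p[:,2]<.009]; hi=p[p[:,2]>.015]
        print(c,st[i],"z",np.round(np.percentile(zz,[5,95]),3),"xy",np.round(np.percentile(p[:,:2],[2,98],0),3).tolist(),"lo",np.round(np.median(lo,0),3),"hi",len(hi),np.round(np.mean(hi,0),3))
    d=W-[.52,.09,0]; k=(np.hypot(d[...,0],d[...,1])<.12)&(W[...,2]>-.01)&(W[...,2]<.2)
    for z0 in np.arange(.01,.2,.01):
        q=W[k&(abs(W[...,2]-z0)<.005)]
        if len(q): print(round(z0,3),len(q),np.round(np.percentile(q[:,:2],[3,50,97],0),3).tolist())
    x,y,w,h=(195,160,110,70) if c=="scene" else (235,205,100,70)
    im=s["image"][y:y+h,x:x+w,::-1]; a=cv2.resize(im,(400,280),interpolation=cv2.INTER_CUBIC)
    x,y,w,h=(300,100,120,100) if c=="scene" else (230,110,120,100)
    b=cv2.resize(s["image"][y:y+h,x:x+w,::-1],(400,300),interpolation=cv2.INTER_CUBIC)
    ims.append(np.vstack([a,b]))
cv2.imwrite("pics/c2.png",np.hstack(ims))
E
```

```text
scene [275 167   8  19  93] z [0.002 0.031] xy [[0.426, -0.093], [0.458, -0.066]] lo [ 0.444 -0.08   0.005] hi 32 [ 0.435 -0.074  0.026]
scene [239 186  25  19 253] z [0.001 0.041] xy [[0.453, -0.191], [0.49, -0.146]] lo [ 0.472 -0.167  0.006] hi 103 [ 0.464 -0.181  0.032]
scene [271 204  19  15 151] z [0.001 0.031] xy [[0.529, -0.152], [0.565, -0.123]] lo [ 0.547 -0.138  0.005] hi 54 [ 0.556 -0.133  0.025]
scene [326 267   3  15  15] z [0.014 0.021] xy [[0.736, -0.166], [0.758, -0.145]] lo [nan nan nan] hi 12 [ 0.747 -0.155  0.018]
0.01 228 [[0.482, 0.009], [0.563, 0.039], [0.582, 0.143]]
0.02 1164 [[0.457, 0.017], [0.527, 0.065], [0.574, 0.134]]
0.03 47 [[0.504, 0.06], [0.525, 0.067], [0.532, 0.091]]
0.04 63 [[0.505, 0.06], [0.525, 0.067], [0.531, 0.089]]
0.05 67 [[0.499, 0.062], [0.52, 0.072], [0.529, 0.094]]
0.06 34 [[0.51, 0.067], [0.521, 0.072], [0.525, 0.085]]
0.07 34 [[0.508, 0.066], [0.52, 0.072], [0.525, 0.083]]
0.08 17 [[0.514, 0.067], [0.521, 0.073], [0.524, 0.083]]
0.09 1 [[0.521, 0.047], [0.521, 0.047], [0.521, 0.047]]
0.1 145 [[0.507, 0.045], [0.543, 0.073], [0.578, 0.
[... 804 characters left out ...]
, 0.126]]
0.02 709 [[0.455, 0.018], [0.505, 0.062], [0.568, 0.126]]
0.03 48 [[0.494, 0.058], [0.509, 0.06], [0.529, 0.075]]
0.04 86 [[0.495, 0.058], [0.51, 0.065], [0.528, 0.086]]
0.05 29 [[0.501, 0.064], [0.51, 0.067], [0.521, 0.075]]
0.06 31 [[0.5, 0.065], [0.511, 0.068], [0.522, 0.075]]
0.07 26 [[0.501, 0.063], [0.51, 0.066], [0.523, 0.074]]
0.09 27 [[0.482, 0.044], [0.51, 0.05], [0.543, 0.065]]
0.1 112 [[0.479, 0.043], [0.513, 0.05], [0.572, 0.175]]
0.11 397 [[0.483, 0.044], [0.533, 0.091], [0.572, 0.192]]
0.12 186 [[0.482, 0.046], [0.507, 0.07], [0.541, 0.1]]
0.13 42 [[0.5, 0.064], [0.511, 0.067], [0.524, 0.076]]
0.14 44 [[0.502, 0.067], [0.511, 0.074], [0.521, 0.083]]
  return _methods._mean(a, axis=axis, dtype=dtype,
  ret = um.true_divide(
```

View pics/c2.png

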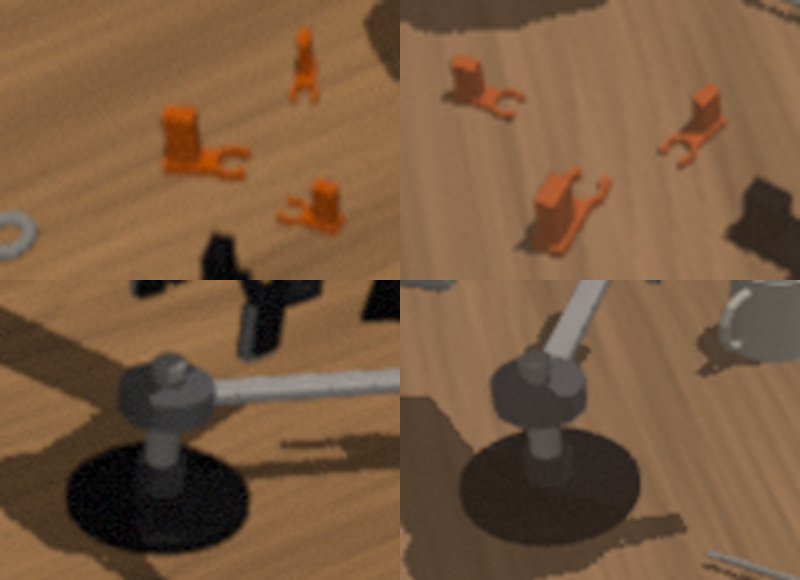

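send_rows(series=[{"hand": -1,"offset": [0.9,0.81,0.2],"spin": 0},{"hand": -0.5,"offset": [0.9,0.81,0.2],"spin": 0},{"hand": -0.3,"offset": [0.9,0.81,0.2],"spin": 0},{"hand": -0.3,"offset": [0.9,0.81,0.2],"spin": 0},{"hand": -0.3,"offset": [0.9,0.81,0.2],"spin": 0},{"hand": -0.3,"offset": [0,0,0],"spin": 1},{"hand": -0.3,"offset": [0,0,0],"spin": 1},{"hand": -0.3,"offset": [0,0,0],"spin": 1},{"hand": -0.3,"offset": [0,0,0],"spin": 1},{"hand": -0.3,"offset": [0,0,0],"spin": 1},{"hand": -0.3,"offset": [0,0,0],"spin": 0}])

```text
time_s: 2.5
tcp_pos: [0.463, -0.18, 0.2135]
eef_rot: [0.0, -0.423, 0.906, -0.0]
contact_force: [0.1, -0.0, 0.0]
opening: 0.649
```

```bash
cat >> h.py <<'E'
def look(n,c="wrist"):
    s=cams.snapshot(c); save(s,n); W=world(s); m=orange(s); S=readout.read_state()
    print("t",S["time_s"],np.round(S["tcp_pos"],4),"F",np.round(S["contact_force"],1),"open",round(float(S["opening"]),3))
    q=S["eef_rot"];R=Ro.from_quat([q[1],q[2],q[3],q[0]]).as_matrix();print("toolx yaw",np.degrees(np.arctan2(R[1,0],R[0,0])).round(2))
    return s,W,m,S
def comps(W,m,mn=60):
    n,l,st,_=cv2.connectedComponentsWithStats(m)
    for i in range(1,n):
        if st[i,4]>=mn: yield i,st[i],l==i,W[(l==i)&~np.isnan(W[...,0])]
E
python3 - <<'E'
from h import *
s,W,m,S=look("w3.png"); print(s["xyz"])
for i,st,k,p in comps(W,m):
    hi=p[p[:,2]>.03]; lo=p[p[:,2]<.011]
    print(st,"ztop",np.percentile(p[:,2],[2,97]).round(4))
    if len(hi)>30:
        r=cv2.minAreaRect((hi[:,:2]*1000).astype(np.float32)); print(" tabtop",len(hi),hi.mean(0).round(4),r)
    if len(lo)>30:
        r=cv2.minAreaRect((lo[:,:2]*1000).astype(np.float32)); print(" lo",len(lo),lo.mean(0).round(4),r)
E
```

```text
t 2.55 [ 0.463  -0.18    0.2134] F [-0.1  0.3 -1.5] open 0.648
toolx yaw -129.84
[ 0.42088443 -0.22948241  0.33385897]
[315 166  23  48 656] ztop [-0.0009  0.0407]
 tabtop 252 [ 0.4605 -0.1792  0.0394] ((460.63134765625, -178.80418395996094), (20.08106231689453, 11.958635330200195), 50.11402893066406)
 lo 390 [ 0.4695 -0.1662  0.0046] ((469.0261535644531, -166.35867309570312), (54.959136962890625, 24.967878341674805), 49.99832534790039)
[378 225  40  20 361] ztop [-0.0005  0.0307]
 tabtop 37 [ 0.431  -0.0751  0.0351] ((433.56329345703125, -116.00981140136719), (14.346546173095703, 99.23332977294922), 3.613800287246704)
 lo 213 [ 0.4384 -0.0801  0.0037] ((439.2686462402344, -72.14816284179688), (24.958112716674805, 48.15808868408203), 49.05624771118164)
[283 233  22  43 379] ztop [-0.0007  0.0306]
 tabtop 32 [ 0.5536 -0.1315  0.0305] ((553.232421875, -131.00167846679688), (13.89395809173584, 7.957458019256592), 31.655569076538086)
 lo 256 [ 0.5433 -0.1372  0.0033] ((550.9896850585938, -131.4022674560547), (55.09954833984375, 19.25916290283203), 35.535037994384766)
```

View pics/w3.png

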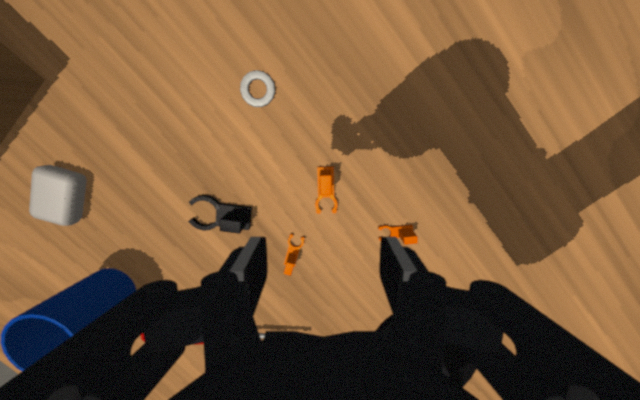

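send_rows(series=[{"hand": -0.3,"offset": [0,0.065,0.9],"spin": 0},{"hand": -0.3,"offset": [0,0,0.9],"spin": 0},{"hand": -0.3,"offset": [0,0,0.9],"spin": 0},{"hand": -0.3,"offset": [0,0,0.9],"spin": 0},{"hand": -0.3,"offset": [0,0,0.5],"spin": 0},{"hand": -0.3,"offset": [0,0,0.3],"spin": 0},{"hand": -0.3,"offset": [0,0,0.19],"spin": 0},{"hand": -0.3,"offset": [0,0,0],"spin": 0}])

```text
time_s: 3.35
tcp_pos: [0.4607, -0.1783, 0.029]
eef_rot: [-0.001, -0.423, 0.906, 0.0]
contact_force: [0.6, 0.5, -0.1]
opening: 0.651
```

send_rows(series=[{"hand": 0.2,"offset": [0,0,0],"spin": 0},{"hand": 0.4,"offset": [0,0,0],"spin": 0},{"hand": 0.6,"offset": [0,0,0],"spin": 0},{"hand": 0.8,"offset": [0,0,0],"spin": 0},{"hand": 1,"offset": [0,0,0],"spin": 0},{"hand": 1,"offset": [0,0,0],"spin": 0},{"hand": 1,"offset": [0,0,0],"spin": 0},{"hand": 1,"offset": [0,0,0],"spin": 0}])

```text
time_s: 4.15
tcp_pos: [0.4616, -0.1784, 0.0306]
eef_rot: [0.001, -0.423, 0.906, -0.0]
contact_force: [-0.6, 0.8, 5.6]
opening: 0.13
```

send_rows(series=[{"hand": 1,"offset": [0,0,-0.3],"spin": 0},{"hand": 1,"offset": [0,0,-0.7],"spin": 0},{"hand": 1,"offset": [0,0,-1],"spin": 0},{"hand": 1,"offset": [0,0,-1],"spin": 0},{"hand": 1,"offset": [-0.92,0.39,-0.56],"spin": 0},{"hand": 1,"offset": [-0.92,0.39,-0.56],"spin": 0},{"hand": 1,"offset": [-0.92,0.39,-0.56],"spin": 0},{"hand": 1,"offset": [-0.92,0.39,-0.56],"spin": 0},{"hand": 1,"offset": [-0.92,0.39,-0.56],"spin": 0},{"hand": 1,"offset": [-0.92,0.39,-0.56],"spin": 0},{"hand": 1,"offset": [-0.92,0.39,-0.56],"spin": 0},{"hand": 1,"offset": [-0.92,0.39,-0.56],"spin": 0}])

```text
time_s: 5.35
tcp_pos: [0.5544, 0.129, 0.3296]
eef_rot: [-0.0, -0.423, 0.906, 0.0]
contact_force: [1.7, -0.5, -0.3]
opening: 0.13
```

send_rows(series=[{"hand": 1,"offset": [0,0,0],"spin": 0},{"hand": 1,"offset": [0,0,0],"spin": 0}])

```text
time_s: 5.55
tcp_pos: [0.5543, 0.1283, 0.3284]
eef_rot: [-0.0, -0.423, 0.906, 0.0]
contact_force: [-0.2, -0.7, -1.3]
opening: 0.13
```

```bash
python3 - <<'E'
from h import *
s,W,m,S=look("w4.png")
for c in comps(W,m,20): print(c[1],np.nanpercentile(c[3],[2,50,98],axis=0).round(4).tolist())
d=W-[.513,.078,0]; k=np.hypot(d[...,0],d[...,1])<.06
h=np.histogram(W[k&(W[...,2]>.08)][:,2],bins=np.arange(.08,.16,.002)); print([(round(b,3),int(n)) for n,b in zip(*h) if n])
for a,b in[(.112,.130),(.132,.155)]:
    q=W[k&(W[...,2]>a)&(W[...,2]<b)]
    if len(q): print(a,len(q),np.median(q,0).round(4),cv2.minEnclosingCircle((q[:,:2]*1000).astype(np.float32)))
s=cams.snapshot("side"); save(s,"s4.png"); W=world(s);m=orange(s)
for c in comps(W,m,20): print("side",c[1],np.nanpercentile(c[3],[2,50,98],axis=0).round(4).tolist())
E
```

```text
t 5.6 [0.5539 0.1273 0.3279] F [-0.1 -0.3 -0.8] open 0.128
toolx yaw -129.99
[182   0  19  20 157] [[0.5494, -0.134, -0.0005], [0.5572, -0.1274, 0.028], [0.5643, -0.1212, 0.031]]
[193   0   8  11  36] [[0.5406, -0.1384, 0.0028], [0.5446, -0.1327, 0.0043], [0.5487, -0.127, 0.0152]]
[58 76 23 20 73] [[0.7263, -0.1792, 0.0152], [0.7455, -0.1712, 0.0197], [0.7569, -0.154, 0.0248]]
[81 95 57  3 62] [[0.6883, -0.1513, 0.0104], [0.7183, -0.1272, 0.0145], [0.7449, -0.102, 0.019]]
[306 221  34  12 232] [[0.5401, 0.1136, 0.3023], [0.5467, 0.1191, 0.3034], [0.554, 0.1263, 0.3048]]
[ 309  258   29   57 1171] [[0.5448, 0.119, 0.3021], [0.5534, 0.1281, 0.3375], [0.582, 0.1596, 0.3388]]
[(np.float64(0.106), 1), (np.float64(0.108), 41), (np.float64(0.11), 324), (np.float64(0.112), 87), (np.float64(0.114), 75), (np.float64(0.116), 2182), (np.float64(0.118), 585), (np.float64(0.12), 3), (np.float64(0.134), 7), (np.float64(0.136), 118), (np.float64(0.138), 299), (np.float64(0.14), 77)]
0.112 2932 [0.5126 0.0788 0.1174] ((518.5839233398438, 90.06623840332031), 46.44615173339844)
0.132 501 [0.5122 0.0788 0.139 ] ((512.3893432617188, 78.7174072265625), 12.396415710449219)
side [248 219   7   4  20] [[0.4256, -0.0803, 0.0244], [0.4321, -0.0744, 0.0271], [0.4381, -0.07, 0.0293]]
side [253 227  10   7  33] [[0.4326, -0.0948, 0.0003], [0.4415, -0.0809, 0.0019], [0.4506, -0.0746, 0.0056]]
side [301 234  15  12  41] [[0.529, -0.1546, 0.0001], [0.5458, -0.1386, 0.0026], [0.5613, -0.1339, 0.0072]]
```

View pics/w4.png

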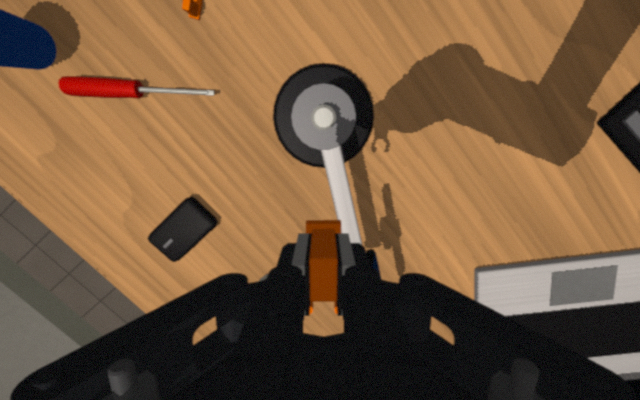

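```bash
cat >> h.py <<'E'
def tab(W,m,S,zmin):
    x,y,z=S["tcp_pos"]; q=S["eef_rot"]; R=Ro.from_quat([q[1],q[2],q[3],q[0]]).as_matrix()
    k=(m>0)&(W[...,2]>z-.05)&(np.hypot(W[...,0]-x,W[...,1]-y)<.06)
    L=(W[k]-S["tcp_pos"])@R   # tool frame
    hi=L[(L[:,2]<-.006)&(L[:,2]>-.014)]; r=cv2.minAreaRect((hi[:,:2]*1000).astype(np.float32))
    print("tab top (tool mm)",len(hi),r,"z med",np.median(hi[:,2]).round(4))
    lo=L[(L[:,2]>.018)]; print("plate z",len(lo),np.percentile(lo[:,2],[10,50,90]).round(4),"y",np.percentile(lo[:,1],[1,99]).round(4),"x",np.percentile(lo[:,0],[1,99]).round(4))
    for a,b in[(-.05,-.012),(.009,.02)]:
        j=lo[(lo[:,0]>a)&(lo[:,0]<b)]; print("  part",a,len(j),np.median(j,0).round(4) if len(j) else "", np.percentile(j[:,1],[2,98]).round(4) if len(j) else "")
E
python3 - <<'E'
from h import *
s,W,m,S=look("w5.png"); tab(W,m,S,.3)
E
```

```text
t 5.7 [0.5539 0.1264 0.3279] F [-0.1  0.3 -0.9] open 0.13
toolx yaw -130.06
tab top (tool mm) 1096 ((-0.4750022888183594, 0.9362068176269531), (22.61847496032715, 11.185260772705078), 1.4498190879821777) z med -0.009
plate z 295 [0.0243 0.0251 0.0266] y [-0.0078  0.0089] x [-0.0382  0.0133]
  part -0.05 47 [-0.0365 -0.0052  0.025 ] [-0.0067  0.008 ]
  part 0.009 233 [0.0116 0.0003 0.025 ] [-0.0077  0.0089]
```

send_rows(series=[{"hand": 1,"offset": [0.8,0,0],"spin": 0},{"hand": 1,"offset": [0.8,0,0],"spin": 0},{"hand": 1,"offset": [0.8,0,0],"spin": 0},{"hand": 1,"offset": [0.75,0,0],"spin": 0},{"hand": 1,"offset": [0,0,0.8],"spin": 0},{"hand": 1,"offset": [0,0,0.8],"spin": 0},{"hand": 1,"offset": [0,0,0.8],"spin": 0},{"hand": 1,"offset": [0,0,0.7],"spin": 0},{"hand": 1,"offset": [0,0,0.5],"spin": 0},{"hand": 1,"offset": [0,0,0.3],"spin": 0},{"hand": 1,"offset": [0,0,0],"spin": 0},{"hand": 1,"offset": [0,0,0],"spin": 0}])

```text
time_s: 6.9
tcp_pos: [0.4735, 0.0302, 0.1731]
eef_rot: [-0.0, -0.422, 0.906, -0.0]
contact_force: [1.0, 0.4, 0.0]
opening: 0.13
```

```bash
python3 - <<'E'
from h import *
s,W,m,S=look("w6.png"); tab(W,m,S,.1)
x,y,w,h=220,200,200,150
cv2.imwrite("pics/w6c.png",cv2.resize(s["image"][y:y+h,x:x+w,::-1],(800,600)))
d=W-[.5124,.0787,0]; k=np.hypot(d[...,0],d[...,1])<.04
hh=np.histogram(W[k&(m==0)&(W[...,2]>.1)&(W[...,2]<.145)][:,2],bins=np.arange(.1,.146,.002)); print(hh[0])
for c in ["side","scene"]:
    s=cams.snapshot(c); save(s,c+"6.png"); W=world(s);m=orange(s)
    for q in comps(W,m,10):
        if q[3][:,2].max()>.1: print(c,q[1],np.nanpercentile(q[3],[2,50,98],axis=0).round(4).tolist())
E
```

```text
t 6.95 [0.4739 0.0305 0.1736] F [ 0.3 -0.6 -0.6] open 0.131
toolx yaw -130.04
tab top (tool mm) 1099 ((0.4732656478881836, 0.5266976356506348), (21.963825225830078, 11.159136772155762), 0.27024877071380615) z med -0.0087
plate z 316 [0.0245 0.0253 0.0263] y [-0.0079  0.0093] x [-0.0381  0.0142]
  part -0.05 41 [-0.0361 -0.0053  0.0254] [-0.0069  0.0079]
  part 0.009 269 [0.0121 0.0007 0.0253] [-0.0079  0.0093]
[  0   0   0   0   0   0   0   1 134  34   1   0  11  51  62  63  77  83
 178 306  37   8]
scene [328 119  14   8  85] [[0.3068, 0.0349, 0.001], [0.4901, 0.0483, 0.1492], [0.5064, 0.2077, 0.1514]]
```

View pics/w6c.png

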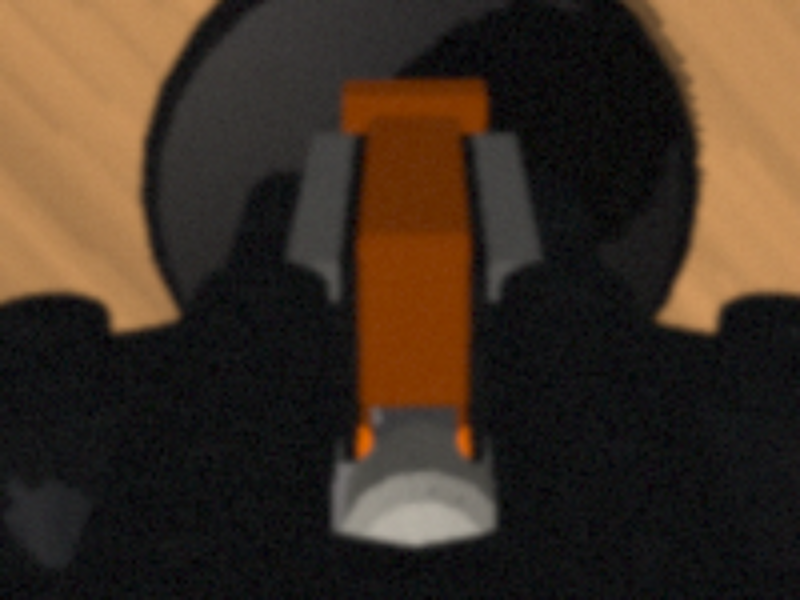

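send_rows(series=[{"hand": 1,"offset": [0,0.01,0.3],"spin": 0},{"hand": 1,"offset": [0,0,0.2],"spin": 0},{"hand": 1,"offset": [0,0,0.05],"spin": 0},{"hand": 1,"offset": [0,0,0],"spin": 0},{"hand": 1,"offset": [0,0,0],"spin": 0},{"hand": 1,"offset": [0,0,0],"spin": 0}])

```text
time_s: 7.65
tcp_pos: [0.4736, 0.0313, 0.1513]
eef_rot: [0.0, -0.423, 0.906, -0.0]
contact_force: [-0.6, 0.9, 0.0]
opening: 0.13
```

```bash
python3 - <<'E'
from h import *
for i in range(3): s,W,m,S=look("w7.png")
tab(W,m,S,.1)
d=W-[.5124,.0787,0]; k=np.hypot(d[...,0],d[...,1])<.04
q=W[k&(m==0)&(W[...,2]>.11)&(W[...,2]<.1205)][:,2]; print("hub",len(q),np.percentile(q,[10,50,90]))
E
```

```text
t 7.7 [0.4736 0.0313 0.1513] F [ 0.8 -1.1 -0.7] open 0.132
toolx yaw -130.0
t 7.75 [0.4735 0.0313 0.1512] F [ 0.6 -0.5 -0.3] open 0.129
toolx yaw -129.99
t 7.8 [0.4735 0.0312 0.1512] F [ 0.1  0.7 -0.5] open 0.124
toolx yaw -130.0
tab top (tool mm) 1123 ((-0.17047882080078125, 0.4501934051513672), (22.51876449584961, 11.162699699401855), 0.5346455574035645) z med -0.0092
plate z 319 [0.0238 0.0248 0.0255] y [-0.008   0.0091] x [-0.0386  0.0135]
  part -0.05 37 [-0.0367 -0.0059  0.0249] [-0.0071  0.0077]
  part 0.009 266 [0.0116 0.0005 0.0247] [-0.008   0.0091]
hub 901 [0.11672513 0.11743624 0.11818953]
```

send_rows(series=[{"hand": 1,"offset": [0,0,0.04],"spin": 0},{"hand": 1,"offset": [0,0,0],"spin": 0},{"hand": 1,"offset": [0,0,0],"spin": 0}])

```text
time_s: 8.1
tcp_pos: [0.4733, 0.0311, 0.1493]
eef_rot: [-0.0, -0.423, 0.906, 0.0]
contact_force: [-0.7, 0.3, 0.6]
opening: 0.128
```

send_rows(series=[{"hand": 1,"offset": [0,0,0.015],"spin": 0},{"hand": 1,"offset": [0,0,0],"spin": 0},{"hand": 1,"offset": [0,0,0],"spin": 0}])

```text
time_s: 8.4
tcp_pos: [0.4733, 0.0312, 0.1487]
eef_rot: [-0.0, -0.423, 0.906, -0.0]
contact_force: [0.4, -0.4, -0.7]
opening: 0.13
```

send_rows(series=[{"hand": 1,"offset": [0,0,0.015],"spin": 0},{"hand": 1,"offset": [0,0,0],"spin": 0},{"hand": 1,"offset": [0,0,0],"spin": 0}])

```text
time_s: 8.7
tcp_pos: [0.4734, 0.0312, 0.1482]
eef_rot: [0.0, -0.423, 0.906, -0.0]
contact_force: [-1.8, -0.3, 0.6]
opening: 0.132
```

send_rows(series=[{"hand": 1,"offset": [0,0,0.015],"spin": 0},{"hand": 1,"offset": [0,0,0],"spin": 0},{"hand": 1,"offset": [0,0,0],"spin": 0}])

```text
time_s: 9.0
tcp_pos: [0.4734, 0.0311, 0.1481]
eef_rot: [0.0, -0.423, 0.906, -0.0]
contact_force: [-2.4, -0.2, 5.0]
opening: 0.131
```

send_rows(series=[{"hand": 1,"offset": [0,0,0.015],"spin": 0},{"hand": 1,"offset": [0,0,0],"spin": 0},{"hand": 1,"offset": [0,0,0],"spin": 0}])

```text
time_s: 9.3
tcp_pos: [0.4734, 0.0311, 0.148]
eef_rot: [0.0, -0.423, 0.906, -0.0]
contact_force: [-2.8, -0.6, 9.5]
opening: 0.13
```

send_rows(series=[{"hand": 1,"offset": [0,0,-0.05],"spin": 0},{"hand": 1,"offset": [0,0,0],"spin": 0},{"hand": 1,"offset": [-0.1,0,0],"spin": 0},{"hand": 1,"offset": [-0.1,0,0],"spin": 0},{"hand": 1,"offset": [-0.1,0,0],"spin": 0},{"hand": 1,"offset": [-0.05,0,0],"spin": 0},{"hand": 1,"offset": [0,0,0],"spin": 0},{"hand": 1,"offset": [0,0,0],"spin": 0}])

```text
time_s: 10.1
tcp_pos: [0.4822, 0.0419, 0.1488]
eef_rot: [-0.0, -0.423, 0.906, 0.0]
contact_force: [0.1, -0.6, -1.4]
opening: 0.131
```

send_rows(series=[{"hand": 1,"offset": [-0.05,0,0],"spin": 0},{"hand": 1,"offset": [0,0,0],"spin": 0},{"hand": 1,"offset": [0,0,0],"spin": 0}])

```text
time_s: 10.4
tcp_pos: [0.4836, 0.0434, 0.1489]
eef_rot: [0.0, -0.423, 0.906, 0.0]
contact_force: [0.5, -0.3, -0.5]
opening: 0.126
```

send_rows(series=[{"hand": 1,"offset": [-0.04,0,-0.008],"spin": 0},{"hand": 1,"offset": [0,0,0],"spin": 0},{"hand": 1,"offset": [0,0,0],"spin": 0}])

```text
time_s: 10.7
tcp_pos: [0.4847, 0.0447, 0.1493]
eef_rot: [0.0, -0.423, 0.906, 0.0]
contact_force: [-0.5, 0.4, -0.0]
opening: 0.133
```

send_rows(series=[{"hand": 1,"offset": [-0.04,0,0],"spin": 0},{"hand": 1,"offset": [0,0,0],"spin": 0},{"hand": 1,"offset": [0,0,0],"spin": 0}])

```text
time_s: 11.0
tcp_pos: [0.4852, 0.0458, 0.149]
eef_rot: [-0.001, -0.423, 0.906, 0.0]
contact_force: [-1.2, 0.2, 0.4]
opening: 0.131
```

send_rows(series=[{"hand": 1,"offset": [-0.04,0,0],"spin": 0},{"hand": 1,"offset": [0,0,0],"spin": 0},{"hand": 1,"offset": [0,0,0],"spin": 0}])

```text
time_s: 11.3
tcp_pos: [0.4856, 0.0464, 0.1488]
eef_rot: [-0.002, -0.422, 0.906, -0.0]
contact_force: [-4.0, -3.8, 0.9]
opening: 0.127
```

send_rows(series=[{"hand": 1,"offset": [-0.025,0,0],"spin": 0},{"hand": 1,"offset": [0,0,0],"spin": 0},{"hand": 1,"offset": [0,0,0],"spin": 0}])

```text
time_s: 11.6
tcp_pos: [0.4861, 0.0471, 0.1486]
eef_rot: [-0.002, -0.422, 0.906, 0.0]
contact_force: [-3.1, -3.4, -0.0]
opening: 0.13
```

send_rows(series=[{"hand": 1,"offset": [-0.025,0,0],"spin": 0},{"hand": 1,"offset": [0,0,0],"spin": 0},{"hand": 1,"offset": [0,0,0],"spin": 0}])

```text
time_s: 11.9
tcp_pos: [0.4866, 0.0477, 0.1485]
eef_rot: [-0.002, -0.422, 0.906, 0.0]
contact_force: [-3.9, -5.2, -0.4]
opening: 0.131
```

send_rows(series=[{"hand": 1,"offset": [-0.025,0,-0.01],"spin": 0},{"hand": 1,"offset": [0,0,0],"spin": 0},{"hand": 1,"offset": [-0.025,0,0],"spin": 0},{"hand": 1,"offset": [0,0,0],"spin": 0},{"hand": 1,"offset": [0,0,0],"spin": 0}])

```text
time_s: 12.4
tcp_pos: [0.4881, 0.0494, 0.1491]
eef_rot: [-0.002, -0.422, 0.906, 0.0]
contact_force: [-3.3, -3.6, 0.1]
opening: 0.13
```

send_rows(series=[{"hand": 1,"offset": [-0.025,0,0],"spin": 0},{"hand": 1,"offset": [0,0,0],"spin": 0},{"hand": 1,"offset": [0,0,0],"spin": 0}])

```text
time_s: 12.7
tcp_pos: [0.489, 0.0504, 0.1491]
eef_rot: [-0.001, -0.422, 0.906, 0.0]
contact_force: [-3.9, -2.4, -1.0]
opening: 0.132
```

send_rows(series=[{"hand": 1,"offset": [-0.025,0,0],"spin": 0},{"hand": 1,"offset": [0,0,0],"spin": 0},{"hand": 1,"offset": [0,0,0],"spin": 0}])

```text
time_s: 13.0
tcp_pos: [0.491, 0.0522, 0.1497]
eef_rot: [0.001, -0.423, 0.906, 0.0]
contact_force: [-1.8, -1.8, -0.8]
opening: 0.132
```

send_rows(series=[{"hand": 1,"offset": [-0.025,0,0.005],"spin": 0},{"hand": 1,"offset": [0,0,0],"spin": 0},{"hand": 1,"offset": [-0.025,0,0],"spin": 0},{"hand": 1,"offset": [0,0,0],"spin": 0},{"hand": 1,"offset": [0,0,0],"spin": 0}])

```text
time_s: 13.5
tcp_pos: [0.4928, 0.054, 0.1498]
eef_rot: [0.001, -0.423, 0.906, 0.0]
contact_force: [-1.2, 3.1, -1.9]
opening: 0.131
```

send_rows(series=[{"hand": 1,"offset": [-0.025,0,0],"spin": 0},{"hand": 1,"offset": [0,0,0],"spin": 0},{"hand": 1,"offset": [0,0,0],"spin": 0}])

```text
time_s: 13.8
tcp_pos: [0.4929, 0.0543, 0.1496]
eef_rot: [0.001, -0.423, 0.906, 0.0]
contact_force: [-1.1, 2.0, 0.1]
opening: 0.13
```

send_rows(series=[{"hand": 1,"offset": [-0.02,0,0],"spin": 0},{"hand": 1,"offset": [0,0,0],"spin": 0},{"hand": 1,"offset": [0,0,0],"spin": 0}])

```text
time_s: 14.1
tcp_pos: [0.4931, 0.0547, 0.1495]
eef_rot: [0.0, -0.423, 0.906, 0.0]
contact_force: [-0.5, 2.1, -0.5]
opening: 0.133
```

```bash
python3 - <<'E'
from h import *
s,W,m,S=look("w8.png"); tab(W,m,S,.1)
x,y,w,h=220,200,200,150
a=cv2.resize(s["image"][y:y+h,x:x+w,::-1],(400,300))
s=cams.snapshot("scene"); b=cv2.resize(s["image"][85:160,310:410,::-1],(400,300),interpolation=cv2.INTER_CUBIC)
cv2.imwrite("pics/c8.png",np.hstack([a,b]))
E
```

```text
t 14.15 [0.4931 0.0546 0.1495] F [-0.2  1.8  0.7] open 0.131
toolx yaw -130.0
tab top (tool mm) 1161 ((0.9005279541015625, 0.5877203941345215), (10.647944450378418, 20.258968353271484), 89.6709976196289) z med -0.0091
plate z 351 [0.0225 0.0247 0.026 ] y [-0.008   0.0092] x [0.0085 0.0136]
  part -0.05 0  
  part 0.009 338 [0.0115 0.0006 0.0247] [-0.0079  0.0091]
```

View pics/c8.png

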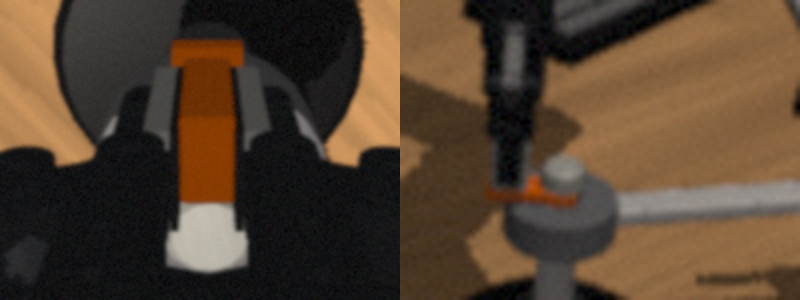

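send_rows(series=[{"hand": 1,"offset": [-0.025,0,0],"spin": 0},{"hand": 1,"offset": [0,0,0],"spin": 0},{"hand": 1,"offset": [0,0,0],"spin": 0}])

```text
time_s: 14.5
tcp_pos: [0.4935, 0.0553, 0.1493]
eef_rot: [-0.0, -0.423, 0.906, 0.0]
contact_force: [-1.5, 1.7, -0.9]
opening: 0.131
```

send_rows(series=[{"hand": 1,"offset": [-0.02,0,0],"spin": 0},{"hand": 1,"offset": [0,0,0],"spin": 0},{"hand": 1,"offset": [0,0,0],"spin": 0}])

```text
time_s: 14.8
tcp_pos: [0.4945, 0.0559, 0.1495]
eef_rot: [0.0, -0.423, 0.906, -0.0]
contact_force: [-0.3, 1.2, 0.2]
opening: 0.133
```

send_rows(series=[{"hand": 1,"offset": [-0.02,0,0],"spin": 0},{"hand": 1,"offset": [0,0,0],"spin": 0},{"hand": 1,"offset": [0,0,0],"spin": 0}])

```text
time_s: 15.1
tcp_pos: [0.4947, 0.0564, 0.1495]
eef_rot: [-0.0, -0.423, 0.906, -0.0]
contact_force: [-0.5, -0.4, -0.2]
opening: 0.13
```

send_rows(series=[{"hand": 1,"offset": [-0.015,0,0],"spin": 0},{"hand": 1,"offset": [0,0,0],"spin": 0},{"hand": 1,"offset": [0,0,0],"spin": 0}])

```text
time_s: 15.4
tcp_pos: [0.4946, 0.0566, 0.1494]
eef_rot: [-0.001, -0.423, 0.906, -0.0]
contact_force: [-1.3, -2.6, 1.6]
opening: 0.135
```

send_rows(series=[{"hand": 1,"offset": [-0.015,0,0],"spin": 0},{"hand": 1,"offset": [0,0,0],"spin": 0},{"hand": 1,"offset": [0,0,0],"spin": 0}])

```text
time_s: 15.7
tcp_pos: [0.4946, 0.0568, 0.1493]
eef_rot: [-0.001, -0.423, 0.906, -0.0]
contact_force: [-2.1, -4.4, 2.0]
opening: 0.126
```

send_rows(series=[{"hand": 1,"offset": [0.025,0,0],"spin": 0},{"hand": 1,"offset": [0,0,0],"spin": 0},{"hand": 0.6,"offset": [0,0,0],"spin": 0},{"hand": 0.4,"offset": [0,0,0],"spin": 0},{"hand": 0.2,"offset": [0,0,0],"spin": 0},{"hand": 0,"offset": [0,0,0],"spin": 0},{"hand": 0,"offset": [0,0,0],"spin": 0},{"hand": 0,"offset": [0,0,0],"spin": 0}])

```text
time_s: 16.5
tcp_pos: [0.4949, 0.0569, 0.1494]
eef_rot: [0.0, -0.423, 0.906, 0.0]
contact_force: [0.5, 0.6, -0.3]
opening: 0.497
```

send_rows(series=[{"hand": 0,"offset": [0,0,-0.2],"spin": 0},{"hand": 0,"offset": [0,0,-0.5],"spin": 0},{"hand": 0,"offset": [0,0,-0.8],"spin": 0},{"hand": 0,"offset": [0,0,-0.8],"spin": 0},{"hand": 0,"offset": [0,0,-0.8],"spin": 0},{"hand": 0,"offset": [0,0,-0.8],"spin": 0},{"hand": 0,"offset": [-0.6,0,0],"spin": 0},{"hand": 0,"offset": [-0.8,0,0],"spin": 0},{"hand": 0,"offset": [-0.4,0,0],"spin": 0},{"hand": 0,"offset": [0,0,0],"spin": 0},{"hand": 0,"offset": [0,0,0],"spin": 0}])

```text
time_s: 17.6
tcp_pos: [0.5407, 0.1117, 0.3051]
eef_rot: [-0.001, -0.423, 0.906, -0.0]
contact_force: [-0.7, -0.8, 0.1]
opening: 0.501
```

```bash
python3 - <<'E'
from h import *
s,W,m,S=look("w9.png")
for q in comps(W,m,20):
    p=q[3]
    if np.hypot(p[:,0]-.51,p[:,1]-.07).min()<.05:
        hi=p[p[:,2]>.15]; lo=p[(p[:,2]<.135)&(p[:,2]>.11)]
        print(q[1],"tab",cv2.minAreaRect((hi[:,:2]*1000).astype(np.float32)) if len(hi) else 0,np.median(hi[:,2]) if len(hi) else 0,"lo",np.median(lo[:,2]) if len(lo) else 0,len(lo))
q=W[(np.hypot(W[...,0]-.512,W[...,1]-.079)<.02)&(W[...,2]>.134)&(W[...,2]<.145)&(m==0)]
print("cap",cv2.minEnclosingCircle((q[:,:2]*1000).astype(np.float32)),np.median(q[:,2]))
u,v=[int(t) for t in (320,115)]
a=cv2.resize(s["image"][50:200,220:420,::-1],(400,300),interpolation=cv2.INTER_CUBIC)
s=cams.snapshot("scene"); b=cv2.resize(s["image"][85:160,310:410,::-1],(400,300),interpolation=cv2.INTER_CUBIC)
cv2.imwrite("pics/c9.png",np.hstack([a,b]))
E
```

```text
t 17.65 [0.5405 0.1114 0.3053] F [-0.5  0.1  0.1] open 0.497
toolx yaw -130.01
[314  94  19  36 610] tab ((493.1495361328125, 56.11662673950195), (19.526351928710938, 11.848370552062988), 49.7813606262207) 0.15731169068075604 lo 0.12345494941768803 251
cap ((512.3484497070312, 78.84239959716797), 12.355697631835938) 0.13896737929107006
```

View pics/c9.png

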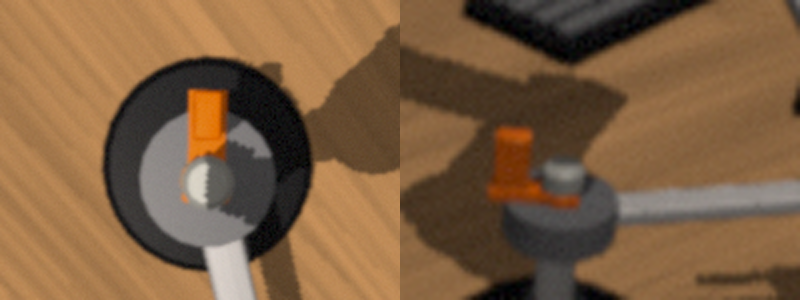

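```bash
python3 -c "
from plant import finish_job; print(finish_job())"
```

```text
the job is handed in; nothing more can be done
None
```

The job is handed in, and the orange clip is seated in the groove just above the hub. I picked up the largest of the three orange clips, touched the hub to confirm its height (about 0.117 m), and slid the clip on in steps of about 1 mm.

- **Force:** the push read about 6 N at its highest. It eased as the jaws snapped, then rose to about 5 N against the stop. I only saw force at the end of each step, so a short peak in between could have been missed. The downward touch on the hub read 9.5 N.
- **Seating:** after I let go and moved clear, the tab's middle measured 29.8 mm from the post's axis, against 30 mm when fully home. The tab top at 0.157 m puts the clip's underside flat on the hub.
- **Stand:** the cap is within 0.2 mm of where it was before.
- **Gripper:** it stood about 0.14 m above the clip, clear of everything, and the force reading was only noise.
- **Time:** it took about 18 s.

No check failed. Mid-push, the position and force readings disagreed slightly on how far the clip had gone, because it had slipped under 1 mm in the grip. Pushing until it stalled settled that. I did not re-measure the other things on the desk at the end. The arm never went near them except the two smaller clips, and nothing suggested they were touched.

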